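Take the bayonet strainer out of the bottle rinser

TASK

The drain strainer of the bottle rinser is due for a scrub. Turn it anticlockwise (seen from above) by its orange grip, past the click and on until it comes to its stop, lift it straight out without forcing it, and set it down gently, upright and released, in the middle of the green silicone lid. Leave the bottles, the tumbler and the bottle opener where they are.

Things in the scene. Friction and masses are not known exactly. Their poses are not given: they have to be found in the camera images.
- rinser: Counter-top bottle rinser, fixed: square steel tray 160 x 160 mm, rim 46 mm high, aluminium deck inside at 40 mm, a black nozzle (14 mm wide, top 54 mm above the table) in each corner 85 mm from the middle. The strainer sits in the round socket in its middle. Origin: middle of its underside, on the table; z up.
- socket (a point): Middle of the socket at deck height, 40 mm above the table. A collar hidden under the flange holds the strainer: it must turn anticlockwise from above by 1.1 to 2.2 rad, how far differs each time and cannot be seen. A sprung click resists with about 0.3 N m some 0.4 to 0.8 rad before the end, still captive; then a hard stop. Eased off the stop a little (up to 0.15 rad), it lifts free.
- strainer: White plastic drain strainer, about 0.16 kg. Origin: middle of its underside, 4 mm above the table when seated; z up. Cup 44 mm in diameter, 37.5 mm high; flange on top 74 mm in diameter, its top 41.5 mm above the origin; orange bar grip on the flange, along x, 46 mm long, 12 mm wide (y), top 70.5 mm above the origin. Starts locked; while captive it lifts only about 2 mm.
- lug (a point): Tip of one of the strainer's two bayonet lugs (one at either end, along its x axis), 32 mm from its axis, 22 to 28 mm above its underside, 10 mm wide; under the collar while the strainer is seated.
- grip (a point): Point on the strainer's axis inside the orange bar, 62.5 mm above the strainer's underside, 8 mm under the bar's top; axes as the strainer's: pinch the bar across its y axis.
- lid: Green silicone lid lying flat on the table as a coaster: a disc 116 mm in diameter, 6 mm thick, loose. Origin: middle of its underside; z up.
- bottle_a: Yellow bottle with white cap, 60 mm in diameter, 170 mm high, standing on the white turntable (150 mm wide, top 21 mm high). Origin: middle of its underside.
- bottle_b: The other yellow bottle, same size, on the same turntable. Origin: middle of its underside.
- tumbler: Glass tumbler, 68 mm wide, 95 mm high, standing on the table. Origin: middle of its underside.
- opener: Chrome bottle opener lying flat, 129 mm long along its x axis, 42 mm wide, 8 mm thick. Origin: near its middle, on its underside.
- tin_bin: Tin bin with a blue lid and a latch, 146 x 146 mm, 160 mm high, fixed, a bystander. Origin: middle of its underside.
There are look-alikes about, which are no part of the job. Several things look just like the strainer: the one meant starts farthest to the robot's right.

How it is judged:
By the outcome, as a careful person would: the job done as asked, in the order asked, and still so for the second after the job is handed in, with the robot touching nothing.
It also fails if it takes over 72 s, if anything falls off the work surface, if the arm or the gripper's body presses on something with over 40 N, if the wrist force passes 120 N, or if a joint passes its speed limit or range.

ROBOT

A 6-joint arm with a two-finger parallel gripper is mounted at the origin on the work surface. World frame = base frame: x ahead of the robot, y to its left, z up, the work surface at z = 0. Lengths are in m, angles in degrees, forces in N, time in s.
With the tool pointing down it reaches from about 0.275 to 0.85 m from the base axis. Payload 5.2 kg.
Tool frame: the origin (TCP) lies at the very end of the fingers, on their centre line; the grasp point (between the pads) lies 19 mm behind it; z points along the fingers, y is the line along which they close (so a half turn about z gives the same grasp; the last joint's range is limited). The gripper opens to 85 mm and grips with 20 to 120 N. Pads are 22 mm wide; open, the fingers measure 114 mm over their backs; the gripper's body (76 mm by 85 mm) begins 54 mm behind the grasp point. The pads swing forward as they close: fully open they stand 13 mm farther back than shut.
Start: joints at [-11.62, 14.817, 87.949, -0, 77.235, -11.62], TCP at [0.55, 0, 0.231] pointing down, gripper open.
Joint ranges: [-179.93, 179.93], [-52.35, 119.4], [10.71, 147.94], [-69.91, 249.91], [12.55, 155.21], [-178.61, 178.61]. Speed limits (degrees/s): [147.25, 147.25, 180, 180, 180, 180].

INTERFACE

Orientations are given as [roll, pitch, yaw] about the fixed x, y, z axes, in that order (R = Rz(yaw) Ry(pitch) Rx(roll)).
In Python, from workcell import telemetry, capture, manip gives the robot as it stands.
- The arm moves only by the tool jog_arm, never from a script. Its argument "commands" is a list of rows, each an object with "xyz": the shift along the tool's x, y, z in units of 30 mm (1.0 is 30 mm), a list of three; "twist": the turn about the tool's z in rad; "grip": the finger opening in mm, from 0 to 85.4. A call has 1 to 20 rows; each row is the pose to reach, as a shift and turn from the pose commanded when the call began, along the tool's axes at that moment; what a row does not reach only later rows make up. A row lasts 1/12 s, in which the tool goes at most 41.7 mm and 7.16 degrees, less where a joint would pass 70% of its speed; a pose out of reach is approached as far as the arm can. A call with a gripper value outside its range is refused whole. The fingers move at their own pace and stop on an object; the grip force is fixed at half the most. Time passes only in rows, so rows that repeat a pose let the fingers close. It gives the time, the measured TCP pose, the force, the opening and the grip force at its end, in the units of the state.
- telemetry.state(): the state, without advancing time (a new reading comes with each control period).
- capture(name): name is "scene" or "side" or "wrist"; returns a dict with "color" (420x560x3 uint8, red, green, blue), "vertical_fov" (degrees; the focal length in pixels is half the picture's height over the tangent of half this angle, whatever the lens; pixels are square), "cx", "cy" (the principal point, pixels), "xyz" and "attitude" of the camera in the world; the wrist camera has in their place "T_tool_cam" (4x4, takes a point from camera to tool coordinates, whose origin is the TCP and whose axes are the flange's). Camera axes: x right, y up, looking along -z (the intrinsics and any distortion apply to the point x, -y, -z); pixel columns grow to the right and rows downward; lengths in m; the calibration is good to about 2 mm. A picture is of the moment at which its call begins: read the wrist's pose just before it. There is no depth.
- manip.finish_job(): hands the job in; it is judged then, once.
The state is a dict: "time_s": time; "joints": joint angles; "dq": joint speeds; "joint_efforts": joint torques, N m; "position": TCP position; "tcp_rot": TCP orientation; "force": force on the tool from outside, world axes, zero at the start; "torque": the same for the moment, N m; "gripper_width": opening from 0.0 (shut) to 1.0 (fully open); "grip_force": force on a finger pad.
Only numpy, scipy, OpenCV 4.12 (cv2) and the standard library are available. Lean on these libraries where they do the work, as an engineer would, in place of code of your own. Each camera call takes 0.05 s, during which the arm holds its last target. There are 200 camera calls.

## Working session

There is one attempt and no reset: what is moved stays moved. The work goes in short steps, Python scripts to look and compute and a tool call to move; the robot and the scene stay as the last step left them, time stands still between calls to the robot, and variables do not carry over. Pictures are saved under pics/ and viewed, at most 10 in all, crops included, and the job is handed in when it is done.

Besides the shell and the picture viewer there is one more tool, called after "Request:" by a JSON object that holds its "name" and its "arguments", one argument or row to a line. jog_arm: Moves the arm, as the interface text tells. Its arguments: {"type":"object","properties":{"commands":{"type":"array","items":{"type":"object","properties":{"xyz":{"type":"array","items":{"type":"number"}},"twist":{"type":"number"},"grip":{"type":"number"}}}}},"required":["commands"]}

```bash
mkdir -p pics; ls; python3 - <<'E'
from workcell import telemetry, capture, manip
import cv2,json
print(telemetry.state())
for n in("scene","side"):
    c=capture(n); cv2.imwrite(f"pics/{n}0.png",c["color"][:,:,::-1]); print(n,{k:v for k,v in c.items() if k!="color"})
E
```

```text
pics
{'time_s': 0.0, 'joints': array([-1.16202056e+01,  1.48590529e+01,  8.80122774e+01, -1.16845583e-03,
        7.72356239e+01, -1.16193156e+01]), 'dq': array([-0.04246978,  0.12960725, -0.05166059, -0.02663169,  0.01819241,
       -0.07543496]), 'joint_efforts': array([ 1.06436883e-04, -4.46029150e+01, -2.90570551e+01, -7.42485804e-05,
        1.18754001e-02, -2.51378208e-05]), 'position': array([5.49455612e-01, 1.22265780e-04, 2.30468244e-01]), 'tcp_rot': array([-1.79895008e+02, -2.04256837e-02,  8.99993506e+01]), 'force': array([ 0.83192981,  0.13932102, -0.04198396]), 'torque': array([-0.01457748, -0.0280426 ,  0.02514963]), 'grip_force': 0.0, 'gripper_width': 0.998296824227798}
scene {'vertical_fov': 50.23253048067996, 'cx': 285.4343914693112, 'cy': 213.04099299167157, 'xyz': array([0.9945939 , 0.67608695, 0.79053014]), 'attitude': array([ 44.92854832,  -1.06172961, 141.54904585])}
side {'vertical_fov': 42.60132315692892, 'cx': 287.3780990333503, 'cy': 197.45483856641133, 'xyz': array([-0.26334442,  0.95780672,  1.06448838]), 'attitude': array([  50.0241378 ,    0.4094635 , -136.04906494])}
```

View pics/scene0.png

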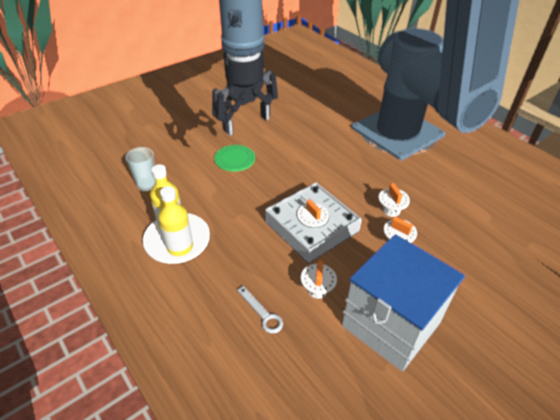

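View pics/side0.png

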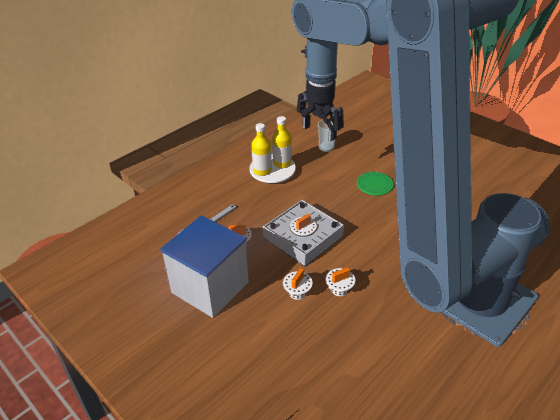

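The rinser with its strainer is at scene (313,212) and side (303,225), and the green lid at scene (235,158) and side (375,183). Three look-alike strainers stand nearer the bin. I'll triangulate next.

```bash
cat > h.py <<'E'
import numpy as np, cv2
from scipy.spatial.transform import Rotation as Ro
from workcell import telemetry, capture
def rot(a): return Ro.from_euler('xyz',a,degrees=True).as_matrix()
def cam(name):
    s=telemetry.state(); c=capture(name)
    if name=="wrist":
        T=np.eye(4);T[:3,:3]=rot(s['tcp_rot']);T[:3,3]=s['position'];T=T@c['T_tool_cam'];c['R'],c['o']=T[:3,:3],T[:3,3]
    else: c['R'],c['o']=rot(c['attitude']),c['xyz']
    c['f']=c['color'].shape[0]/2/np.tan(np.radians(c['vertical_fov']/2)); return c
def rays(c,p):
    p=np.atleast_2d(p).astype(float)
    d=np.c_[(p[:,0]-c['cx'])/c['f'],-(p[:,1]-c['cy'])/c['f'],-np.ones(len(p))]
    return d@c['R'].T
def plane(c,p,z):
    d=rays(c,p); return c['o']+d*((z-c['o'][2])/d[:,2])[:,None]
def tri(c1,p1,c2,p2):
    A=0;b=0
    for c,p in((c1,p1),(c2,p2)):
        d=rays(c,p)[0];d/=np.linalg.norm(d);P=np.eye(3)-np.outer(d,d);A=A+P;b=b+P@c['o']
    return np.linalg.solve(A,b)
def blobs(c,h0,h1,s=120,v=60,amin=30):
    m=cv2.inRange(cv2.cvtColor(c['color'],cv2.COLOR_RGB2HSV),(h0,s,v),(h1,255,255))
    n,l,st,ce=cv2.connectedComponentsWithStats(m)
    return [(ce[i],st[i],l==i) for i in range(1,n) if st[i,4]>=amin]
E
python3 - <<'E'
from h import *
a,b=cam("scene"),cam("side")
for n,c in(("scene",a),("side",b)):
    for ce,st,m in blobs(c,4,14,180,90):
        if st[4]<900 and 150<ce[1]<320 : 
            w=plane(c,np.argwhere(m)[:,::-1],.07)[:,:2]; u,s,v=np.linalg.svd(w-w.mean(0),full_matrices=False)
            print(n,ce.round(1),st[4],plane(c,ce,.065)[0].round(3),'yaw',np.degrees(np.arctan2(v[0,1],v[0,0])).round(1))
    for ce,st,m in blobs(c,50,75,120,60,100): print('green',n,ce.round(1),st[4],plane(c,ce,.006)[0].round(4))
    for ce,st,m in blobs(c,22,32,150,120,100): print('yellow',n,ce.round(1),st[4],plane(c,ce,.08)[0].round(3))
E
```

```text
scene [394.3 191.9] 118 [0.28  0.221 0.065] yaw 52.1
scene [312.4 208.3] 108 [0.475 0.143 0.065] yaw 72.0
scene [400.9 224.9] 180 [0.351 0.304 0.065] yaw 87.5
scene [319.4 268.3] 64 [0.578 0.284 0.065] yaw 43.5
green scene [234.4 157.9] 793 [ 0.4743 -0.1865  0.006 ]
yellow scene [167.7 207. ] 846 [ 0.743 -0.047  0.08 ]
side [301.9 219.4] 54 [0.475 0.145 0.065] yaw 99.0
side [236.4 227.2] 76 [0.582 0.29  0.065] yaw -142.5
side [341.2 274.1] 164 [0.269 0.225 0.065] yaw 86.7
side [297.8 276.9] 119 [0.34  0.306 0.065] yaw 116.0
green side [374.8 183.2] 676 [ 0.467 -0.186  0.006]
yellow side [281.5 137.2] 236 [ 0.785 -0.091  0.08 ]
yellow side [259.5 144.5] 285 [ 0.807 -0.012  0.08 ]
```

The target is the strainer in the rinser at about (0.475, 0.144), and it has the smallest y of the four. I'll move above it and look with the wrist camera.

Request:
{"name": "jog_arm", "arguments": {
  "commands": [
    {"xyz": [1.2,-0.6,0]},
    {"xyz": [2.4,-1.25,0]},
    {"xyz": [3.6,-1.9,0]},
    {"xyz": [4.5,-2.4,0]},
    {"xyz": [4.8,-2.5,0]},
    {"xyz": [4.8,-2.5,0]},
    {"xyz": [4.8,-2.5,0]},
    {"xyz": [4.8,-2.5,0]},
    {"xyz": [4.8,-2.5,0]}
  ]
}}

```text
validation failed for argument at $.co...
```

```bash
cat > w.py <<'E'
from h import *
import sys
c=cam("wrist"); s=telemetry.state(); print(s['time_s'],s['position'].round(4),s['tcp_rot'].round(2),c['o'].round(3))
cv2.imwrite(f"pics/{sys.argv[1]}.png",c['color'][:,:,::-1]); z=float(sys.argv[2])
for ce,st,m in blobs(c,3,15,170,80,100):
    w=plane(c,np.argwhere(m)[:,::-1],z)[:,:2]; u,q,v=np.linalg.svd(w-w.mean(0),full_matrices=False)
    r=cv2.minAreaRect((w*1000).astype(np.float32))
    print(ce.round(1),st,w.mean(0).round(4),'yaw',np.degrees(np.arctan2(v[0,1],v[0,0])).round(1),r)
E
python3 w.py w1 .0745
```

```text
0.25 [5.498e-01 1.000e-04 2.309e-01] [-1.7995e+02 -1.0000e-02  9.0000e+01] [0.55  0.08  0.373]
[198.   39.6] [185   5  18  62 453] [0.4802 0.1402] yaw -97.7 ((480.6166076660156, 142.19332885742188), (46.150848388671875, 15.169637680053711), 73.52993774414062)
```

View pics/w1.png

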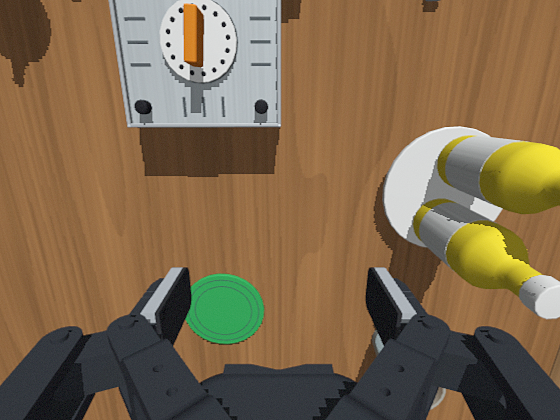

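The wrist view shows the strainer's flange at (198,41), with its bar close to world y, and the lid at (224,308). The move was refused, so I'll resend it with every field filled in.

Request:
{"name": "jog_arm", "arguments": {
  "commands": [
    {"xyz": [1.2,-0.6,0],"twist": 0,"grip": 85},
    {"xyz": [2.4,-1.25,0],"twist": 0,"grip": 85},
    {"xyz": [3.3,-1.9,0],"twist": 0,"grip": 85},
    {"xyz": [3.6,-2.4,0],"twist": 0,"grip": 85},
    {"xyz": [3.6,-2.4,0],"twist": 0,"grip": 85},
    {"xyz": [3.6,-2.4,0],"twist": 0,"grip": 85},
    {"xyz": [3.6,-2.4,0],"twist": 0,"grip": 85},
    {"xyz": [3.6,-2.4,0],"twist": 0,"grip": 85}
  ]
}}

```text
time_s: 0.92
position: [0.479, 0.1072, 0.2313]
tcp_rot: [180.0, 0.0, 89.9]
force: [0.7, -0.4, -0.4]
gripper_width: 0.996
grip_force: 0.0
```

```bash
python3 w.py w2 .0745
```

```text
0.9667 [0.4789 0.1072 0.2312] [1.7999e+02 1.0000e-02 8.9920e+01] [0.48  0.187 0.373]
[377.2   7. ] [367   0  25  19 246] [0.564 0.272] yaw 29.3 ((565.0277099609375, 273.5078125), (19.74188995361328, 9.910893440246582), 43.07027053833008)
[67.8 75.2] [ 46  49  36  51 973] [0.2901 0.2191] yaw -114.6 ((286.59844970703125, 219.49346923828125), (45.3093147277832, 25.834707260131836), 68.98167419433594)
```

View pics/w2.png

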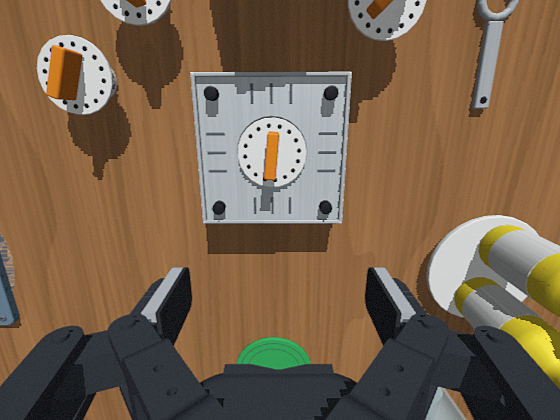

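The bar is at (271,156), almost below the camera and tilted a little. The mask missed it, so I'll widen it.

```bash
sed -i 's/blobs(c,3,15,170,80,100)/blobs(c,3,19,150,80,100)/' w.py; python3 - <<'E'
from h import *
c=cam("wrist")
h=cv2.cvtColor(c['color'],cv2.COLOR_RGB2HSV);print(h[150:160:5,266:280:3].tolist())
for ce,st,m in blobs(c,3,24,150,80,60):
  if 200<ce[0]<340 and 100<ce[1]<220:
    w=plane(c,np.argwhere(m)[:,::-1],.0745)[:,:2]
    print(ce,st,w.mean(0).round(4),cv2.minAreaRect((w*1000).astype(np.float32)))
# white flange vs deck; nozzles
noz=[(211,93),(331,93),(219,208),(326,207)]
print(plane(c,noz,.054).round(4), plane(c,noz,.054).mean(0))
g=cv2.cvtColor(c['color'],cv2.COLOR_RGB2GRAY)[110:200,220:320]
m=((g>205)*255).astype(np.uint8)
m=cv2.morphologyEx(m,cv2.MORPH_CLOSE,np.ones((5,5)))
cs=max(cv2.findContours(m,0,2)[0],key=cv2.contourArea)
w=plane(c,cv2.convexHull(cs)[:,0]+[220,110],.0455)[:,:2]
print(cv2.minEnclosingCircle((w*1000).astype(np.float32)))
E
```

```text
[[[12, 174, 157], [16, 206, 208], [16, 213, 208], [16, 207, 211], [158, 5, 194]], [[14, 205, 177], [16, 218, 208], [16, 217, 207], [16, 213, 208], [102, 12, 210]]]
[271.18539326 155.52996255] [264 132  15  48 534] [0.4729 0.1468] ((472.7557678222656, 146.453369140625), (46.17900085449219, 11.082894325256348), 85.395263671875)
[[0.414  0.2052 0.054 ]
 [0.5316 0.205  0.054 ]
 [0.4145 0.087  0.054 ]
 [0.5322 0.0879 0.054 ]] [0.47305452 0.14626621 0.054     ]
((472.86181640625, 145.88613891601562), 36.42422866821289)
```

The three estimates agree: centre (0.473, 0.146), bar yaw about 85.4°. I'll descend and close.

Request:
{"name": "jog_arm", "arguments": {
  "commands": [
    {"xyz": [1.28,-0.19,0.8],"twist": 0.08,"grip": 85},
    {"xyz": [1.28,-0.19,2.0],"twist": 0.08,"grip": 85},
    {"xyz": [1.28,-0.19,3.2],"twist": 0.08,"grip": 70},
    {"xyz": [1.28,-0.19,4.4],"twist": 0.08,"grip": 50},
    {"xyz": [1.28,-0.19,5.2],"twist": 0.08,"grip": 50},
    {"xyz": [1.28,-0.19,5.7],"twist": 0.08,"grip": 50},
    {"xyz": [1.28,-0.19,6.0],"twist": 0.08,"grip": 50},
    {"xyz": [1.28,-0.19,6.0],"twist": 0.08,"grip": 50},
    {"xyz": [1.28,-0.19,6.0],"twist": 0.08,"grip": 50},
    {"xyz": [1.28,-0.19,6.0],"twist": 0.08,"grip": 50}
  ]
}}

```text
time_s: 1.85
position: [0.4736, 0.1463, 0.0524]
tcp_rot: [179.9, -0.0, 85.4]
force: [-0.1, 0.1, 1.6]
gripper_width: 0.587
grip_force: 0.0
```

```bash
python3 - <<'E'
from h import *
c=cam("wrist");cv2.imwrite("pics/w3.png",c['color'][:,:,::-1]);s=telemetry.state();print(s['position'],s['tcp_rot'],s['force'],s['joints'])
E
```

```text
[0.47361792 0.14634799 0.05260131] [ 1.79848258e+02 -2.21914101e-02  8.54010319e+01] [ 1.03267397 -0.52840891 -0.04322059] [ 4.25655838e+00  2.07176312e+01  1.08268951e+02 -1.84741399e-03
  5.08600683e+01  8.85672012e+00]
```

View pics/w3.png

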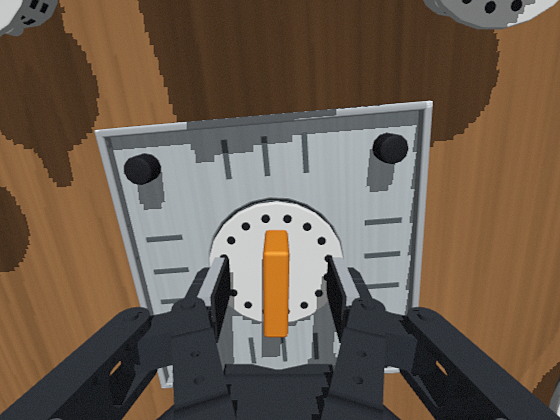

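The bar at (276,285) is centred and square between the fingers. I'll lower 3 mm and close.

Request:
{"name": "jog_arm", "arguments": {
  "commands": [
    {"xyz": [0,0,0.1],"twist": 0,"grip": 40},
    {"xyz": [0,0,0.1],"twist": 0,"grip": 20},
    {"xyz": [0,0,0.1],"twist": 0,"grip": 5},
    {"xyz": [0,0,0.1],"twist": 0,"grip": 5},
    {"xyz": [0,0,0.1],"twist": 0,"grip": 5},
    {"xyz": [0,0,0.1],"twist": 0,"grip": 5},
    {"xyz": [0,0,0.1],"twist": 0,"grip": 5},
    {"xyz": [0,0,0.1],"twist": 0,"grip": 5},
    {"xyz": [0,0,0.1],"twist": 0,"grip": 5},
    {"xyz": [0,0,0.1],"twist": 0,"grip": 5},
    {"xyz": [0,0,0.1],"twist": 0,"grip": 5},
    {"xyz": [0,0,0.1],"twist": 0,"grip": 5}
  ]
}}

```text
time_s: 2.9
position: [0.4728, 0.1465, 0.0489]
tcp_rot: [179.9, -0.0, 85.4]
force: [-0.2, -0.4, 6.2]
gripper_width: 0.127
grip_force: 59.4
```

```bash
cat > s.py <<'E'
from workcell import telemetry
s=telemetry.state()
for k in('time_s','position','tcp_rot','force','torque','joints','gripper_width','grip_force'):print(k,s[k].round(4) if hasattr(s[k],'round') else s[k])
E
python3 s.py
```

```text
time_s 2.9
position [0.4728 0.1465 0.0489]
tcp_rot [ 1.799369e+02 -1.100000e-02  8.542110e+01]
force [-0.1914 -0.4391  6.2163]
torque [-0.006   0.1907 -0.0195]
joints [4.28220e+00 2.10256e+01 1.08490e+02 1.50000e-03 5.04203e+01 8.86010e+00]
gripper_width 0.1271187001704759
grip_force 59.36449348926544
```

Gripped. I'll turn anticlockwise (negative twist, since tool z points down) in stages and watch the torque.

Request:
{"name": "jog_arm", "arguments": {
  "commands": [
    {"xyz": [0,0,0],"twist": -0.05,"grip": 5},
    {"xyz": [0,0,0],"twist": -0.1,"grip": 5},
    {"xyz": [0,0,0],"twist": -0.15,"grip": 5},
    {"xyz": [0,0,0],"twist": -0.2,"grip": 5},
    {"xyz": [0,0,0],"twist": -0.25,"grip": 5},
    {"xyz": [0,0,0],"twist": -0.3,"grip": 5},
    {"xyz": [0,0,0],"twist": -0.3,"grip": 5}
  ]
}}

```text
time_s: 3.48
position: [0.4728, 0.1465, 0.0489]
tcp_rot: [179.9, 0.0, 102.8]
force: [-0.3, -0.3, 5.4]
gripper_width: 0.131
grip_force: 59.5
```

```bash
python3 s.py
```

```text
time_s 3.4833
position [0.4728 0.1465 0.0489]
tcp_rot [1.799282e+02 1.230000e-02 1.027626e+02]
force [-0.3342 -0.3477  5.404 ]
torque [-0.02    0.1079  0.0921]
joints [ 4.278800e+00  2.102710e+01  1.084874e+02 -2.100000e-03  5.041270e+01
 -8.482500e+00]
gripper_width 0.13114051547303815
grip_force 59.45504665374756
```

Request:
{"name": "jog_arm", "arguments": {
  "commands": [
    {"xyz": [0,0,0],"twist": -0.05,"grip": 5},
    {"xyz": [0,0,0],"twist": -0.1,"grip": 5},
    {"xyz": [0,0,0],"twist": -0.15,"grip": 5},
    {"xyz": [0,0,0],"twist": -0.2,"grip": 5},
    {"xyz": [0,0,0],"twist": -0.2,"grip": 5}
  ]
}}

```text
time_s: 3.9
position: [0.4729, 0.1465, 0.0489]
tcp_rot: [179.9, 0.0, 114.2]
force: [-0.1, -0.4, 5.3]
gripper_width: 0.128
grip_force: 59.4
```

```bash
python3 s.py | egrep 'time|rot|tor|grip|^force'
```

```text
time_s 3.9
tcp_rot [1.799274e+02 2.900000e-02 1.142222e+02]
force [-0.1065 -0.3529  5.2881]
torque [-0.0156  0.0783  0.0437]
gripper_width 0.12825845291237337
grip_force 59.44969296455383
```

Request:
{"name": "jog_arm", "arguments": {
  "commands": [
    {"xyz": [0,0,0],"twist": -0.05,"grip": 5},
    {"xyz": [0,0,0],"twist": -0.1,"grip": 5},
    {"xyz": [0,0,0],"twist": -0.15,"grip": 5},
    {"xyz": [0,0,0],"twist": -0.2,"grip": 5},
    {"xyz": [0,0,0],"twist": -0.2,"grip": 5}
  ]
}}

```text
time_s: 4.32
position: [0.4729, 0.1465, 0.0489]
tcp_rot: [179.9, 0.0, 125.7]
force: [0.4, -0.3, 5.2]
gripper_width: 0.127
grip_force: 59.5
```

```bash
python3 s.py | egrep 'time|rot|tor|grip|^force'
```

```text
time_s 4.3167
tcp_rot [1.799375e+02 4.030000e-02 1.256780e+02]
force [ 0.3532 -0.3396  5.152 ]
torque [-0.0233  0.1114  0.1288]
gripper_width 0.12724495755117787
grip_force 59.45216953754425
```

Request:
{"name": "jog_arm", "arguments": {
  "commands": [
    {"xyz": [0,0,0],"twist": -0.05,"grip": 5},
    {"xyz": [0,0,0],"twist": -0.1,"grip": 5},
    {"xyz": [0,0,0],"twist": -0.15,"grip": 5},
    {"xyz": [0,0,0],"twist": -0.15,"grip": 5}
  ]
}}

```text
time_s: 4.65
position: [0.4729, 0.1464, 0.0489]
tcp_rot: [179.9, 0.1, 134.3]
force: [-0.2, -0.3, 4.7]
gripper_width: 0.127
grip_force: 59.4
```

```bash
python3 s.py | egrep 'time|rot|tor|grip|^force'
```

```text
time_s 4.65
tcp_rot [1.799491e+02 5.080000e-02 1.342746e+02]
force [-0.2336 -0.2944  4.744 ]
torque [-0.0454  0.1018  0.0771]
gripper_width 0.1274003960502623
grip_force 59.44846451282501
```

Request:
{"name": "jog_arm", "arguments": {
  "commands": [
    {"xyz": [0,0,0],"twist": -0.05,"grip": 5},
    {"xyz": [0,0,0],"twist": -0.1,"grip": 5},
    {"xyz": [0,0,0],"twist": -0.15,"grip": 5},
    {"xyz": [0,0,0],"twist": -0.15,"grip": 5}
  ]
}}

```text
time_s: 4.98
position: [0.4726, 0.1463, 0.0489]
tcp_rot: [180.0, 0.0, 142.9]
force: [-1.3, -0.8, 7.9]
gripper_width: 0.131
grip_force: 59.7
```

```bash
python3 s.py | egrep 'time|rot|tor|grip|^force'
```

```text
time_s 4.9833
tcp_rot [1.799891e+02 3.780000e-02 1.428580e+02]
force [-1.2876 -0.782   7.8715]
torque [-0.1738  0.258  -0.0327]
gripper_width 0.130675752064703
grip_force 59.66995596885681
```

Request:
{"name": "jog_arm", "arguments": {
  "commands": [
    {"xyz": [0,0,0],"twist": -0.05,"grip": 5},
    {"xyz": [0,0,0],"twist": -0.1,"grip": 5},
    {"xyz": [0,0,0],"twist": -0.1,"grip": 5}
  ]
}}

```text
time_s: 5.23
position: [0.4711, 0.1454, 0.0489]
tcp_rot: [-179.8, -0.1, 148.6]
force: [-6.6, -4.1, 11.9]
gripper_width: 0.129
grip_force: 60.6
```

```bash
python3 s.py | egrep 'time|rot|tor|grip|^force'
```

```text
time_s 5.2333
tcp_rot [-1.798423e+02 -6.260000e-02  1.485873e+02]
force [-6.6456 -4.1211 11.8546]
torque [-0.8593  1.023  -0.2082]
gripper_width 0.12882612934474505
grip_force 60.55173933506012
```

Lateral force is building up, and it may be the click or the bar slipping. I'll check visually.

```bash
python3 w.py w4 .0745; python3 s.py | egrep 'pos|force|tor'
```

```text
5.2833 [0.471  0.1455 0.0489] [-1.7984e+02 -7.0000e-02  1.4848e+02] [0.404 0.188 0.191]
[278.1 287. ] [ 265  233   28  110 2738] [0.4668 0.1494] yaw -31.7 ((468.11920166015625, 148.7877655029297), (11.653042793273926, 54.86915588378906), 58.61116027832031)
position [0.471  0.1455 0.0489]
force [-4.9411 -5.0511 12.4617]
torque [-0.8761  0.9206 -0.2273]
grip_force 60.574504137039185
```

View pics/w4.png

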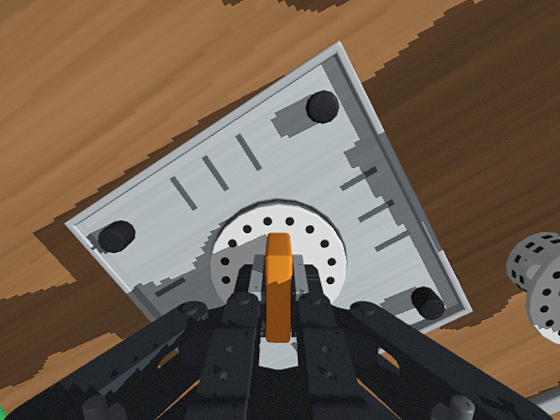

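The bar at (278,287) is still square in the pads, so the strainer is turning with the gripper. I'll continue in small steps.

Request:
{"name": "jog_arm", "arguments": {
  "commands": [
    {"xyz": [0,0,0],"twist": -0.03,"grip": 5},
    {"xyz": [0,0,0],"twist": -0.06,"grip": 5},
    {"xyz": [0,0,0],"twist": -0.06,"grip": 5}
  ]
}}

```text
time_s: 5.53
position: [0.4711, 0.1454, 0.0489]
tcp_rot: [-179.9, -0.1, 151.9]
force: [-5.4, -5.6, 12.4]
gripper_width: 0.129
grip_force: 60.5
```

```bash
python3 s.py | egrep 'pos|time|rot|tor|grip|^force'
```

```text
time_s 5.5333
position [0.4711 0.1454 0.0489]
tcp_rot [-1.798563e+02 -6.370000e-02  1.519491e+02]
force [-5.3588 -5.6142 12.4373]
torque [-0.9566  0.9149 -0.2922]
gripper_width 0.12903944571722104
grip_force 60.52620828151703
```

Request:
{"name": "jog_arm", "arguments": {
  "commands": [
    {"xyz": [0,0,0],"twist": -0.04,"grip": 5},
    {"xyz": [0,0,0],"twist": -0.08,"grip": 5},
    {"xyz": [0,0,0],"twist": -0.08,"grip": 5}
  ]
}}

```text
time_s: 5.78
position: [0.4714, 0.1458, 0.0489]
tcp_rot: [-179.9, -0.1, 156.6]
force: [-4.8, -2.3, 10.4]
gripper_width: 0.131
grip_force: 60.2
```

```bash
python3 s.py | egrep 'pos|time|rot|tor|grip|^force'
```

```text
time_s 5.7833
position [0.4714 0.1458 0.0489]
tcp_rot [-1.799181e+02 -6.290000e-02  1.565705e+02]
force [-4.8128 -2.2895 10.3988]
torque [-0.4914  0.7142 -0.0641]
gripper_width 0.13075579038455187
grip_force 60.24736225605011
```

Request:
{"name": "jog_arm", "arguments": {
  "commands": [
    {"xyz": [0,0,0],"twist": -0.04,"grip": 5},
    {"xyz": [0,0,0],"twist": -0.08,"grip": 5},
    {"xyz": [0,0,0],"twist": -0.08,"grip": 5}
  ]
}}

```text
time_s: 6.03
position: [0.4717, 0.1466, 0.0489]
tcp_rot: [180.0, -0.0, 161.2]
force: [-3.7, 1.0, 8.1]
gripper_width: 0.128
grip_force: 60.0
```

```bash
python3 s.py | egrep 'pos|time|rot|tor|grip|^force'
```

```text
time_s 6.0333
position [0.4717 0.1466 0.0489]
tcp_rot [ 1.799959e+02 -4.570000e-02  1.611761e+02]
force [-3.6943  1.0395  8.1477]
torque [0.2559 0.5268 0.3383]
gripper_width 0.12847298275523836
grip_force 59.98028039932251
```

Past the click, because the torque has reversed. On to the stop.

Request:
{"name": "jog_arm", "arguments": {
  "commands": [
    {"xyz": [0,0,0],"twist": -0.05,"grip": 5},
    {"xyz": [0,0,0],"twist": -0.1,"grip": 5},
    {"xyz": [0,0,0],"twist": -0.1,"grip": 5}
  ]
}}

```text
time_s: 6.28
position: [0.4721, 0.1463, 0.0489]
tcp_rot: [-180.0, -0.0, 167.0]
force: [-2.6, -1.5, 7.5]
gripper_width: 0.123
grip_force: 60.1
```

```bash
python3 s.py | egrep 'pos|time|rot|tor|^force'
```

```text
time_s 6.2833
position [0.4721 0.1463 0.0489]
tcp_rot [-1.799683e+02 -5.000000e-04  1.669949e+02]
force [-2.6452 -1.5457  7.5306]
torque [-0.0809  0.4708  0.6116]
```

Request:
{"name": "jog_arm", "arguments": {
  "commands": [
    {"xyz": [0,0,0],"twist": -0.05,"grip": 5},
    {"xyz": [0,0,0],"twist": -0.1,"grip": 5},
    {"xyz": [0,0,0],"twist": -0.1,"grip": 5}
  ]
}}

```text
time_s: 6.53
position: [0.4725, 0.1457, 0.0489]
tcp_rot: [-179.9, 0.0, 172.7]
force: [-1.6, -4.5, 7.4]
gripper_width: 0.128
grip_force: 59.8
```

```bash
python3 s.py | egrep 'pos|time|rot|tor|^force'
```

```text
time_s 6.5333
position [0.4725 0.1457 0.0489]
tcp_rot [-1.799296e+02  3.190000e-02  1.726819e+02]
force [-1.5889 -4.4691  7.3804]
torque [-0.6497  0.2659  0.0808]
```

Request:
{"name": "jog_arm", "arguments": {
  "commands": [
    {"xyz": [0,0,0],"twist": -0.04,"grip": 5},
    {"xyz": [0,0,0],"twist": -0.08,"grip": 5},
    {"xyz": [0,0,0],"twist": -0.08,"grip": 5}
  ]
}}

```text
time_s: 6.78
position: [0.4725, 0.1455, 0.0489]
tcp_rot: [-179.9, 0.0, 177.2]
force: [-1.8, -4.7, 8.1]
gripper_width: 0.128
grip_force: 59.7
```

```bash
python3 s.py | egrep 'pos|time|rot|tor|^force'
```

```text
time_s 6.7833
position [0.4725 0.1455 0.0489]
tcp_rot [-1.799164e+02  2.920000e-02  1.772275e+02]
force [-1.7973 -4.6989  8.0624]
torque [-0.7005  0.271  -0.015 ]
```

Request:
{"name": "jog_arm", "arguments": {
  "commands": [
    {"xyz": [0,0,0],"twist": -0.04,"grip": 5},
    {"xyz": [0,0,0],"twist": -0.08,"grip": 5},
    {"xyz": [0,0,0],"twist": -0.08,"grip": 5}
  ]
}}

```text
time_s: 7.03
position: [0.4725, 0.1454, 0.0489]
tcp_rot: [-179.9, 0.0, -178.2]
force: [-1.3, -4.6, 7.8]
gripper_width: 0.124
grip_force: 59.8
```

```bash
python3 s.py | egrep 'pos|time|rot|tor|^force'
```

```text
time_s 7.0333
position [0.4725 0.1454 0.0489]
tcp_rot [-1.799037e+02  2.060000e-02 -1.781870e+02]
force [-1.2766 -4.5556  7.7538]
torque [-0.8746  0.2645 -0.0028]
```

Request:
{"name": "jog_arm", "arguments": {
  "commands": [
    {"xyz": [0,0,0],"twist": -0.04,"grip": 5},
    {"xyz": [0,0,0],"twist": -0.08,"grip": 5},
    {"xyz": [0,0,0],"twist": -0.08,"grip": 5}
  ]
}}

```text
time_s: 7.28
position: [0.4725, 0.1452, 0.0489]
tcp_rot: [-179.9, 0.0, -173.6]
force: [-2.1, -5.8, 7.9]
gripper_width: 0.128
grip_force: 59.8
```

```bash
python3 s.py | egrep 'pos|time|rot|tor|^force'
```

```text
time_s 7.2833
position [0.4725 0.1452 0.0489]
tcp_rot [-1.798896e+02  9.400000e-03 -1.736032e+02]
force [-2.1331 -5.7818  7.9327]
torque [-0.9106  0.2292 -0.075 ]
```

Request:
{"name": "jog_arm", "arguments": {
  "commands": [
    {"xyz": [0,0,0],"twist": -0.04,"grip": 5},
    {"xyz": [0,0,0],"twist": -0.08,"grip": 5},
    {"xyz": [0,0,0],"twist": -0.08,"grip": 5}
  ]
}}

```text
time_s: 7.53
position: [0.4725, 0.1451, 0.0489]
tcp_rot: [-179.9, -0.0, -169.0]
force: [-1.1, -5.2, 7.9]
gripper_width: 0.128
grip_force: 59.8
```

```bash
python3 s.py | egrep 'pos|time|rot|tor|^force'
```

```text
time_s 7.5333
position [0.4725 0.1451 0.0489]
tcp_rot [-1.798756e+02 -2.100000e-03 -1.690168e+02]
force [-1.1093 -5.1749  7.8881]
torque [-1.114   0.2282  0.0205]
```

Request:
{"name": "jog_arm", "arguments": {
  "commands": [
    {"xyz": [0,0,0],"twist": -0.03,"grip": 5},
    {"xyz": [0,0,0],"twist": -0.06,"grip": 5},
    {"xyz": [0,0,0],"twist": -0.06,"grip": 5}
  ]
}}

```text
time_s: 7.78
position: [0.4726, 0.145, 0.0489]
tcp_rot: [-179.9, -0.0, -165.6]
force: [-0.4, -7.3, 7.7]
gripper_width: 0.126
grip_force: 59.8
```

```bash
python3 s.py | egrep 'pos|time|rot|tor|^force'
```

```text
time_s 7.7833
position [0.4726 0.145  0.0489]
tcp_rot [-1.798666e+02 -6.200000e-03 -1.656116e+02]
force [-0.443  -7.3357  7.741 ]
torque [-1.1692  0.21   -0.0357]
```

Request:
{"name": "jog_arm", "arguments": {
  "commands": [
    {"xyz": [0,0,0],"twist": -0.03,"grip": 5},
    {"xyz": [0,0,0],"twist": -0.06,"grip": 5},
    {"xyz": [0,0,0],"twist": -0.06,"grip": 5}
  ]
}}

```text
time_s: 8.03
position: [0.4727, 0.1447, 0.0489]
tcp_rot: [-179.9, -0.0, -162.2]
force: [-1.0, -8.3, 7.6]
gripper_width: 0.127
grip_force: 60.7
```

```bash
python3 s.py | egrep 'pos|time|rot|tor|^force'
```

```text
time_s 8.0333
position [0.4727 0.1447 0.0489]
tcp_rot [-1.798569e+02 -1.120000e-02 -1.622453e+02]
force [-0.9966 -8.3107  7.6459]
torque [-1.485   0.1627 -0.689 ]
```

Request:
{"name": "jog_arm", "arguments": {
  "commands": [
    {"xyz": [0,0,0],"twist": -0.03,"grip": 5},
    {"xyz": [0,0,0],"twist": -0.06,"grip": 5},
    {"xyz": [0,0,0],"twist": -0.06,"grip": 5}
  ]
}}

```text
time_s: 8.28
position: [0.4727, 0.1445, 0.049]
tcp_rot: [-179.9, -0.0, -159.0]
force: [-1.7, -10.2, 8.0]
gripper_width: 0.127
grip_force: 78.4
```

```bash
python3 s.py | egrep 'pos|time|rot|tor|^force'; python3 w.py w5 .0745
```

```text
time_s 8.2833
position [0.4727 0.1445 0.049 ]
tcp_rot [-1.798779e+02 -1.780000e-02 -1.589516e+02]
force [ -1.7491 -10.2074   8.0324]
torque [-1.734   0.2001 -1.6696]
8.3333 [0.4727 0.1445 0.049 ] [-1.7988e+02 -2.0000e-02 -1.5902e+02] [0.399 0.117 0.191]
[278.4 286.4] [ 264  233   30  110 2675] [0.4677 0.1435] yaw 18.9 ((469.2012023925781, 144.25718688964844), (55.02994155883789, 11.745829582214355), 18.877836227416992)
```

The stop is reached (torque −1.7 N m). I'll ease off clockwise by about 0.12 rad.

Request:
{"name": "jog_arm", "arguments": {
  "commands": [
    {"xyz": [0,0,0],"twist": 0.04,"grip": 5},
    {"xyz": [0,0,0],"twist": 0.08,"grip": 5},
    {"xyz": [0,0,0],"twist": 0.12,"grip": 5},
    {"xyz": [0,0,0],"twist": 0.12,"grip": 5}
  ]
}}

```text
time_s: 8.67
position: [0.4721, 0.1453, 0.0489]
tcp_rot: [-179.9, -0.0, -165.8]
force: [-2.6, -5.8, 7.7]
gripper_width: 0.128
grip_force: 60.0
```

```bash
python3 s.py | egrep 'pos|time|rot|tor|^force'; python3 w.py w6 .0745
```

```text
time_s 8.6667
position [0.4721 0.1453 0.0489]
tcp_rot [-1.799085e+02 -4.590000e-02 -1.658225e+02]
force [-2.6365 -5.8209  7.684 ]
torque [-0.963   0.4336 -0.111 ]
8.7167 [0.4722 0.1453 0.0489] [-1.7990e+02 -4.0000e-02 -1.6573e+02] [0.396 0.127 0.191]
[278.  287.2] [ 265  233   28  110 2724] [0.4672 0.1449] yaw 14.3 ((468.497314453125, 145.387451171875), (54.916133880615234, 11.583086013793945), 14.21225643157959)
```

The bar came back with the gripper and is eased about 0.07 rad off the stop. I'll relieve the side load and try a gentle lift.

Request:
{"name": "jog_arm", "arguments": {
  "commands": [
    {"xyz": [0,-0.03,0],"twist": 0,"grip": 5},
    {"xyz": [0,-0.03,-0.03],"twist": 0,"grip": 5},
    {"xyz": [0,-0.03,-0.06],"twist": 0,"grip": 5},
    {"xyz": [0,-0.03,-0.1],"twist": 0,"grip": 5},
    {"xyz": [0,-0.03,-0.13],"twist": 0,"grip": 5},
    {"xyz": [0,-0.03,-0.16],"twist": 0,"grip": 5},
    {"xyz": [0,-0.03,-0.16],"twist": 0,"grip": 5}
  ]
}}

```text
time_s: 9.3
position: [0.4719, 0.1454, 0.0529]
tcp_rot: [-180.0, -0.1, -165.7]
force: [-1.7, -3.1, -2.5]
gripper_width: 0.131
grip_force: 58.6
```

```bash
python3 s.py | egrep 'pos|time|rot|tor|^force'
```

```text
time_s 9.3
position [0.4719 0.1454 0.0529]
tcp_rot [-1.799981e+02 -8.630000e-02 -1.657097e+02]
force [-1.7132 -3.0863 -2.5477]
torque [-0.4101  0.3911 -0.0336]
```

It has lifted 4 mm at −2.5 N, so it's free. I'll go on gently.

Request:
{"name": "jog_arm", "arguments": {
  "commands": [
    {"xyz": [0,0,-0.07],"twist": 0,"grip": 5},
    {"xyz": [0,0,-0.14],"twist": 0,"grip": 5},
    {"xyz": [0,0,-0.2],"twist": 0,"grip": 5},
    {"xyz": [0,0,-0.27],"twist": 0,"grip": 5},
    {"xyz": [0,0,-0.33],"twist": 0,"grip": 5},
    {"xyz": [0,0,-0.33],"twist": 0,"grip": 5}
  ]
}}

```text
time_s: 9.8
position: [0.4722, 0.1453, 0.0634]
tcp_rot: [-180.0, -0.0, -165.7]
force: [-2.8, -4.7, 0.4]
gripper_width: 0.126
grip_force: 59.1
```

```bash
python3 s.py | egrep 'pos|time|rot|tor|^force'; python3 w.py w7 .085
```

```text
time_s 9.8
position [0.4722 0.1453 0.0634]
tcp_rot [-1.799843e+02 -3.550000e-02 -1.657096e+02]
force [-2.7548 -4.6779  0.4481]
torque [-0.7023  0.7484 -0.0611]
9.85 [0.4722 0.1454 0.0633] [-1.7998e+02 -4.0000e-02 -1.6571e+02] [0.396 0.127 0.205]
[278.  287.1] [ 265  233   28  110 2726] [0.4697 0.1455] yaw 14.4 ((471.0564880371094, 146.03375244140625), (56.792667388916016, 11.976984977722168), 14.32465648651123)
```

Request:
{"name": "jog_arm", "arguments": {
  "commands": [
    {"xyz": [0.01,-0.03,-0.1],"twist": 0,"grip": 5},
    {"xyz": [0.01,-0.03,-0.2],"twist": 0,"grip": 5},
    {"xyz": [0.01,-0.03,-0.3],"twist": 0,"grip": 5},
    {"xyz": [0.01,-0.03,-0.4],"twist": 0,"grip": 5},
    {"xyz": [0.01,-0.03,-0.5],"twist": 0,"grip": 5},
    {"xyz": [0.01,-0.03,-0.6],"twist": 0,"grip": 5},
    {"xyz": [0.01,-0.03,-0.7],"twist": 0,"grip": 5},
    {"xyz": [0.01,-0.03,-0.8],"twist": 0,"grip": 5},
    {"xyz": [0.01,-0.03,-0.9],"twist": 0,"grip": 5},
    {"xyz": [0.01,-0.03,-1.0],"twist": 0,"grip": 5},
    {"xyz": [0.01,-0.03,-1.1],"twist": 0,"grip": 5},
    {"xyz": [0.01,-0.03,-1.25],"twist": 0,"grip": 5},
    {"xyz": [0.01,-0.03,-1.5],"twist": 0,"grip": 5},
    {"xyz": [0.01,-0.03,-2.0],"twist": 0,"grip": 5},
    {"xyz": [0.01,-0.03,-2.5],"twist": 0,"grip": 5},
    {"xyz": [0.01,-0.03,-3.0],"twist": 0,"grip": 5},
    {"xyz": [0.01,-0.03,-3.0],"twist": 0,"grip": 5},
    {"xyz": [0.01,-0.03,-3.0],"twist": 0,"grip": 5}
  ]
}}

```text
time_s: 11.35
position: [0.4732, 0.1447, 0.1539]
tcp_rot: [-180.0, 0.1, -165.7]
force: [0.1, -0.5, -2.2]
gripper_width: 0.129
grip_force: 58.9
```

```bash
python3 s.py | egrep 'pos|time|rot|tor|^force|joi'; python3 - <<'E'
from h import *
for n in("scene","side"):
    c=cam(n); cv2.imwrite(f"pics/{n}1.png",c['color'][:,:,::-1])
    for ce,st,m in blobs(c,50,75,120,60,100):
        w=plane(c,np.argwhere(m)[:,::-1],.006)[:,:2]*1000
        print('green',n,ce.round(1),st[4],plane(c,ce,.006)[0].round(4),cv2.minEnclosingCircle(w.astype(np.float32)))
E
```

```text
time_s 11.35
position [0.4732 0.1447 0.1539]
tcp_rot [-1.799746e+02  1.435000e-01 -1.657202e+02]
force [ 0.0689 -0.5233 -2.2283]
torque [ 0.0086 -0.0084 -0.022 ]
joints [ 4.059300e+00  1.303610e+01  1.019094e+02  5.000000e-04  6.490880e+01
green scene [234.4 157.8] 793 [ 0.4743 -0.1867  0.006 ] ((471.3598937988281, -189.05332946777344), 58.90782928466797)
green side [374.6 183.1] 663 [ 0.4676 -0.1861  0.006 ] ((468.0235595703125, -186.54583740234375), 59.562957763671875)
```

View pics/scene1.png

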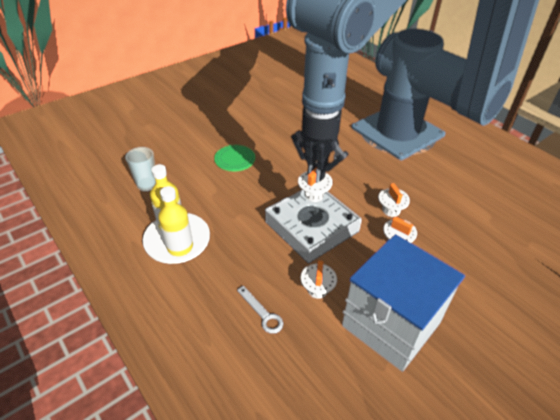

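The strainer is out and upright in the gripper at scene (316,186), the socket is empty, and nothing else has moved. I'll get a better lid position from the first wrist picture.

```bash
cat > lid.py <<'E'
from h import *
def lid(c,z=.006):
    best=max(blobs(c,50,75,100,50,100),key=lambda b:b[1][4])
    w=plane(c,np.argwhere(best[2])[:,::-1],z)[:,:2]*1000
    h=cv2.convexHull(w.astype(np.float32)); print(best[1],'circle',cv2.minEnclosingCircle(h),'ell',cv2.fitEllipse(h), 'mean',w.mean(0))
E
python3 - <<'E'
from lid import *
c=cam("wrist")
c['color']=cv2.imread('pics/w1.png')[:,:,::-1].copy()
T=np.eye(4);T[:3,:3]=rot([-179.95,-.01,90]);T[:3,3]=[.5498,.0001,.2309];T=T@c['T_tool_cam'];c['R'],c['o']=T[:3,:3],T[:3,3]
lid(c)
E
```

```text
[ 185  274   79   70 4311] circle ((472.4905700683594, -188.40902709960938), 58.616851806640625) ell ((472.61669921875, -188.6053466796875), (114.53976440429688, 116.91508483886719), 164.45191955566406) mean [ 474.46724693 -187.22612437]
```

Request:
{"name": "jog_arm", "arguments": {
  "commands": [
    {"xyz": [0.08,-0.3,0],"twist": 0,"grip": 5},
    {"xyz": [0.23,-0.9,0],"twist": 0,"grip": 5},
    {"xyz": [0.46,-1.8,0],"twist": 0,"grip": 5},
    {"xyz": [0.7,-2.7,0],"twist": 0,"grip": 5},
    {"xyz": [0.93,-3.6,0],"twist": 0,"grip": 5},
    {"xyz": [1.17,-4.5,0],"twist": 0,"grip": 5},
    {"xyz": [1.4,-5.4,0],"twist": 0,"grip": 5},
    {"xyz": [1.63,-6.3,0],"twist": 0,"grip": 5},
    {"xyz": [1.87,-7.2,0],"twist": 0,"grip": 5},
    {"xyz": [2.1,-8.1,0],"twist": 0,"grip": 5},
    {"xyz": [2.28,-8.8,0],"twist": 0,"grip": 5},
    {"xyz": [2.36,-9.1,0],"twist": 0,"grip": 5},
    {"xyz": [2.4,-9.3,0],"twist": 0,"grip": 5},
    {"xyz": [2.4,-9.3,0],"twist": 0,"grip": 5},
    {"xyz": [2.4,-9.3,0],"twist": 0,"grip": 5},
    {"xyz": [2.4,-9.3,0],"twist": 0,"grip": 5}
  ]
}}

```text
time_s: 12.83
position: [0.4712, -0.1424, 0.1528]
tcp_rot: [179.9, -0.0, -165.7]
force: [0.2, -0.9, -1.8]
gripper_width: 0.129
grip_force: 58.9
```

```bash
python3 w.py w8 .18; python3 -c "
from lid import *
lid(cam('wrist'))"; python3 s.py
```

```text
12.8833 [ 0.4713 -0.1423  0.1529] [ 1.7996e+02 -2.0000e-02 -1.6564e+02] [ 0.395 -0.161  0.295]
[278.1 287.7] [ 265  233   28  110 2757] [ 0.4656 -0.143 ] yaw 14.5 ((466.5832214355469, -142.59719848632812), (54.16800308227539, 11.468622207641602), 14.355448722839355)
[ 172  123  118  114 9202] circle ((470.9160461425781, -188.7113037109375), 57.49736785888672) ell ((470.9425048828125, -188.7234649658203), (113.9094467163086, 114.45706176757812), 52.075443267822266) mean [ 463.84317148 -193.26543802]
time_s 12.9333
position [ 0.4714 -0.1424  0.153 ]
tcp_rot [ 1.799767e+02 -4.300000e-03 -1.656381e+02]
force [ 0.5955  0.3785 -1.6429]
torque [ 0.0295 -0.0368 -0.0309]
joints [-2.981800e+01  1.296330e+01  1.021569e+02  1.520000e-02  6.489920e+01
 -1.341864e+02]
gripper_width 0.12862939427466477
grip_force 58.89878332614899
```

View pics/w8.png

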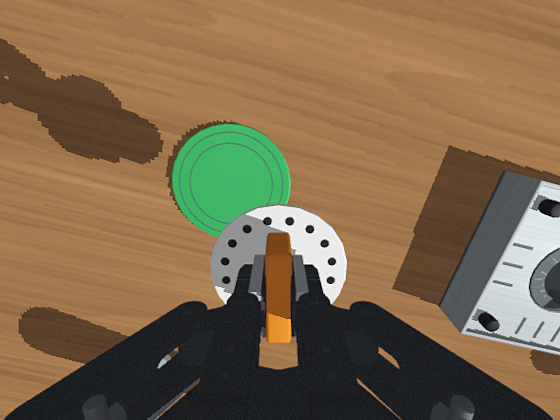

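The strainer is held upright with its flange around (278,270), and the lid is clear at (231,181) with its centre at about (0.471, −0.1885). A quick check of the flange centre against the TCP.

```bash
python3 - <<'E'
from h import *
c=cam("wrist");s=telemetry.state();R=rot(s['tcp_rot'])
P=plane(c,[(211,268),(346,268),(278,205),(240,218),(318,218)],s['position'][2]-.0034)
t=(P-s['position'])@R*1000; print(t.round(1))
A=np.c_[2*t[:,:2],np.ones(5)];print(np.linalg.lstsq(A,(t[:,:2]**2).sum(1),rcond=None)[0])
E
```

```text
[[ -1.  -35.    3.4]
 [ -1.1  37.3   3.4]
 [ 34.2   0.9   3.4]
 [ 27.4 -18.4   3.4]
 [ 27.3  21.1   3.4]]
[-2.43862558e+00  1.18530607e+00  1.29472908e+03]
```

Request:
{"name": "jog_arm", "arguments": {
  "commands": [
    {"xyz": [0.13,-0.5,0],"twist": 0,"grip": 5},
    {"xyz": [0.28,-1.1,0.2],"twist": 0,"grip": 5},
    {"xyz": [0.39,-1.49,0.7],"twist": 0,"grip": 5},
    {"xyz": [0.39,-1.49,1.3],"twist": 0,"grip": 5},
    {"xyz": [0.39,-1.49,1.9],"twist": 0,"grip": 5},
    {"xyz": [0.39,-1.49,2.4],"twist": 0,"grip": 5},
    {"xyz": [0.39,-1.49,2.7],"twist": 0,"grip": 5},
    {"xyz": [0.39,-1.49,2.9],"twist": 0,"grip": 5},
    {"xyz": [0.39,-1.49,3.0],"twist": 0,"grip": 5},
    {"xyz": [0.39,-1.49,3.0],"twist": 0,"grip": 5},
    {"xyz": [0.39,-1.49,3.0],"twist": 0,"grip": 5},
    {"xyz": [0.39,-1.49,3.0],"twist": 0,"grip": 5}
  ]
}}

```text
time_s: 13.98
position: [0.4718, -0.19, 0.0639]
tcp_rot: [-179.9, 0.1, -165.7]
force: [-0.4, -0.2, -2.3]
gripper_width: 0.126
grip_force: 59.0
```

```bash
python3 s.py|egrep 'pos|force|tor|rot'
```

```text
position [ 0.4718 -0.19    0.0639]
tcp_rot [-1.799228e+02  6.680000e-02 -1.657069e+02]
force [-0.4495 -0.2202 -2.2929]
torque [ 0.037  -0.0008 -0.0271]
grip_force 58.95707666873932
```

Request:
{"name": "jog_arm", "arguments": {
  "commands": [
    {"xyz": [0.06,0.02,0.1],"twist": 0,"grip": 5},
    {"xyz": [0.06,0.02,0.2],"twist": 0,"grip": 5},
    {"xyz": [0.06,0.02,0.27],"twist": 0,"grip": 5},
    {"xyz": [0.06,0.02,0.33],"twist": 0,"grip": 5},
    {"xyz": [0.06,0.02,0.36],"twist": 0,"grip": 5},
    {"xyz": [0.06,0.02,0.38],"twist": 0,"grip": 5},
    {"xyz": [0.06,0.02,0.38],"twist": 0,"grip": 5},
    {"xyz": [0.06,0.02,0.38],"twist": 0,"grip": 5}
  ]
}}

```text
time_s: 14.65
position: [0.4693, -0.1896, 0.0516]
tcp_rot: [180.0, -0.0, -165.7]
force: [0.6, 0.5, -2.1]
gripper_width: 0.129
grip_force: 59.0
```

```bash
python3 s.py|egrep 'pos|force|tor|rot'
```

```text
position [ 0.4693 -0.1896  0.0516]
tcp_rot [ 1.799987e+02 -1.100000e-03 -1.657213e+02]
force [ 0.6032  0.4859 -2.1115]
torque [-0.0243 -0.0487 -0.0199]
grip_force 59.02452349662781
```

Request:
{"name": "jog_arm", "arguments": {
  "commands": [
    {"xyz": [0,0,0.02],"twist": 0,"grip": 5},
    {"xyz": [0,0,0.04],"twist": 0,"grip": 5},
    {"xyz": [0,0,0.04],"twist": 0,"grip": 5},
    {"xyz": [0,0,0.04],"twist": 0,"grip": 5}
  ]
}}

```text
time_s: 14.98
position: [0.4695, -0.1897, 0.0509]
tcp_rot: [-180.0, 0.0, -165.7]
force: [-1.9, 0.3, 4.1]
gripper_width: 0.127
grip_force: 59.7
```

```bash
python3 s.py|egrep 'pos|force|tor|rot'
```

```text
position [ 0.4695 -0.1897  0.0509]
tcp_rot [-1.799688e+02  2.250000e-02 -1.657183e+02]
force [-1.9241  0.3191  4.0846]
torque [0.1405 0.2624 0.002 ]
grip_force 59.71756339073181
```

It is resting on the lid at the predicted height. I'll release and rise.

Request:
{"name": "jog_arm", "arguments": {
  "commands": [
    {"xyz": [0,0,0],"twist": 0,"grip": 16},
    {"xyz": [0,0,0],"twist": 0,"grip": 22},
    {"xyz": [0,0,0],"twist": 0,"grip": 30},
    {"xyz": [0,0,0],"twist": 0,"grip": 40},
    {"xyz": [0,0,0],"twist": 0,"grip": 45},
    {"xyz": [0,0,0],"twist": 0,"grip": 45},
    {"xyz": [0,0,0],"twist": 0,"grip": 45},
    {"xyz": [0,0,0],"twist": 0,"grip": 45},
    {"xyz": [0,0,-0.2],"twist": 0,"grip": 45},
    {"xyz": [0,0,-0.6],"twist": 0,"grip": 45},
    {"xyz": [0,0,-1.2],"twist": 0,"grip": 45},
    {"xyz": [0,0,-2.0],"twist": 0,"grip": 45},
    {"xyz": [0,0,-3.0],"twist": 0,"grip": 45},
    {"xyz": [-0.5,0,-4.0],"twist": 0,"grip": 45},
    {"xyz": [-1.2,0,-5.0],"twist": 0,"grip": 45},
    {"xyz": [-1.8,0,-5.5],"twist": 0,"grip": 45},
    {"xyz": [-2.0,0,-5.5],"twist": 0,"grip": 45},
    {"xyz": [-2.0,0,-5.5],"twist": 0,"grip": 45},
    {"xyz": [-2.0,0,-5.5],"twist": 0,"grip": 45}
  ]
}}

```text
time_s: 16.57
position: [0.5264, -0.1743, 0.2142]
tcp_rot: [179.9, -0.1, -165.7]
force: [-0.5, -0.0, -0.4]
gripper_width: 0.525
grip_force: 0.0
```

```bash
python3 w.py w9 .0765; python3 - <<'E'
from lid import *
c=cam("wrist");lid(c)
g=cv2.cvtColor(c['color'],cv2.COLOR_RGB2HSV); m=((g[...,1]<60)&(g[...,2]>150)).astype(np.uint8)*255
m=cv2.morphologyEx(m,cv2.MORPH_CLOSE,np.ones((5,5)))
for q in cv2.findContours(m,0,2)[0]:
    if cv2.contourArea(q)>1000:
        h=(plane(c,cv2.convexHull(q)[:,0],.0475)[:,:2]*1000).astype(np.float32);print('white',cv2.minEnclosingCircle(h))
E
```

```text
16.6167 [ 0.5259 -0.1743  0.2138] [ 1.7987e+02 -1.7000e-01 -1.6571e+02] [ 0.451 -0.193  0.356]
[276.5 137.5] [271 112  12  52 616] [ 0.4716 -0.1885] yaw 14.5 ((471.94769287109375, -188.57449340820312), (44.68813705444336, 10.094292640686035), 14.522318840026855)
[ 226   78  102  106 3841] circle ((471.5436096191406, -188.74180603027344), 57.400142669677734) ell ((471.4796142578125, -188.8534698486328), (114.08641052246094, 114.30224609375), 77.23902893066406) mean [ 464.53901506 -191.11699042]
white ((472.9080505371094, 117.02302551269531), 94.31713104248047)
white ((471.74224853515625, -188.1356964111328), 37.04243850708008)
```

View pics/w9.png

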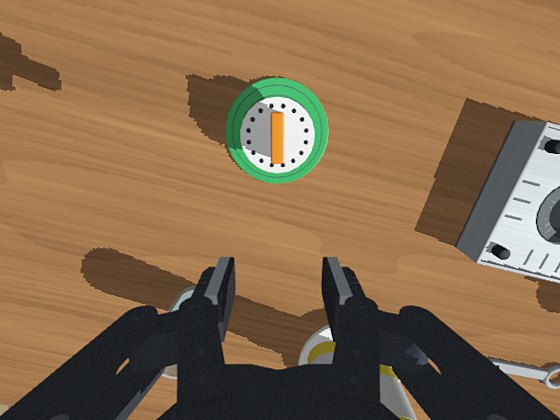

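The strainer stands upright at (277,138), within 1 mm of the lid's centre, and the gripper is clear.

```bash
python3 -c "
from workcell import manip
print(manip.finish_job())"
```

```text
the job is handed in; nothing more can be done
None
```

The strainer was turned past the click to its stop, eased back a little, lifted out and released upright within about 1 mm of the green lid's middle; the job was handed in at about 17 s, and no verdict came back.

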